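# Close the kiln port with its firebrick plug

### The job

The kiln's firebrick plug lies on the bench with a roll of blue tape left over its fragile white ceramic tube, which keeps the plug from going in. Lift the roll off the tube and lay it flat on the clear part of the wooden ware board; then, pushing the plug along the bench without lifting it, slide it nose first into the kiln's port until its collar is fully home against the kiln. Do not touch the white tube with the robot, and leave the pottery and tools standing where they are.

Things in the scene. Friction and masses are not known exactly. Their poses are not given: they have to be found in the camera images.
- kiln: Fixed kiln, 320 wide, 270 deep, 250 high; firebrick below, aluminium above, grey lid. Origin: middle of the mouth of the port, low in its front face, on the bench. x points into the port, y along the face, z up; it fills x 0 to 270, y -160 to 160. Port 83 wide, 63 high from the bench (its floor), 75 deep; its sides flare to 100 wide over the first 18.
- plug: Loose cream firebrick plug, 0.5 kg, on the bench. Origin: underside, below the middle of the collar's front face; x to the nose, z up. Nose x 0 to 60, 80 wide, 60 high; collar x -30 to 0, 112 wide, 70 high; tail x -80 to -30, 96 wide, 52 high, flat back face at x -80 to push on. Home: its origin and x axis coincide with the kiln's.
- tube: Fragile white ceramic tube that stands on the plug's collar (part of the plug): 22 diameter, 55 tall, its foot 15 mm behind the collar's front face and 70 above the plug's underside. Origin: centre of its foot. Not to be touched by the robot.
- roll: Loose roll of blue tape (rigid ring), outer diameter 66, hole 40, 40 high, at the start lying on the collar with the tube through its hole. Origin: centre of its underside, z along its axis. It overhangs the collar's front, so the plug cannot go home under it.
- board: Wooden ware board, fixed flat on the bench, 220 (x) x 170 (y) x 12 thick. Origin: centre of its underside. Its -x half carries the pot and the clay house; the clear place is about x = 45, y = 0.
- pot: Loose clay bowl on the ware board, rim radius 36, 50 high. Origin: centre of its underside. Leave alone.
- house: Loose clay house on the ware board, 62 x 62, 64 high. Origin: centre of its underside. Leave alone.
- dish: Loose lidded clay dish, radius 46, 48 high, beside the plug's way to the port. Origin: centre of its underside. Leave alone.
- pumpkin: Loose clay pumpkin, radius 42, 55 high, beside the plug's way to the port. Origin: centre of its underside. Leave alone.
- vase: Loose clay cylinder vase, radius 34, 120 high. Origin: centre of its underside. Leave alone.
- jar: Loose green glaze jar with a white cap, radius 36, 110 high. Origin: centre of its underside. Leave alone.
- spatula: Wooden spatula lying on the bench near the robot, about 160 long, lying along its x. Origin: near its middle. Leave alone.
Not all that is in view belongs to the job. What is meant by the roll is not red, and is the smaller of those in its own colour. Leave any red look-alike of the plug alone.

How it is judged:
By the outcome, as a careful person would: the job done as asked, in the order asked, and still so for the second after the job is handed in, with the robot touching nothing.
It also fails if it takes over 64 s, if anything falls off the work surface, if the arm or the gripper's body presses on something with over 40 N, if the wrist force passes 120 N, or if a joint passes its speed limit or range.

### The arm

A 6-joint arm with a two-finger parallel gripper is mounted at the origin on the work surface. World frame = base frame: x ahead of the robot, y to its left, z up, the work surface at z = 0. Lengths are in m, angles in rad, forces in N, time in s.
With the tool pointing down it reaches from about 0.225 to 0.875 m from the base axis. Payload 3.4 kg.
Tool frame: the origin (TCP) lies at the very end of the fingers, on their centre line; the grasp point (between the pads) lies 19 mm behind it (robot.grip_point_offset is the distance from the TCP to the grasp point, in m); z points along the fingers, y is the direction in which the jaws open and shut (so a half turn about z gives the same grasp; the last joint's range is limited). The gripper opens to 85 mm and grips with 20 to 120 N. Pads are 22 mm wide; open, the fingers measure 114 mm over their backs; the gripper's body (76 mm by 85 mm) begins 54 mm behind the grasp point. The pads swing forward as they close: fully open they stand 13 mm farther back than shut.
Start: joints at [-1.295, 0.276, 1.505, -0, 1.361, -0.121], TCP at [0.222, -0.53, 0.231] pointing down, gripper open.
Joint ranges: [-2.89, 2.89], [-0.75, 2.08], [0.22, 2.7], [-1.18, 4.32], [0.11, 2.71], [-2.7, 2.7]. Speed limits (rad/s): [2.57, 2.57, 3.14, 3.14, 3.14, 3.14].

### API

Orientations are given as a unit quaternion [w, x, y, z].
In Python, from rig import robot, viewer gives the robot as it stands.
- The arm moves only by the shell command python3 -m handwheel 'ROWS' [FORCE]. ROWS is JSON, one flat list of numbers, 7 for each row, row after row: the shift along the tool's x, y, z in cm, then the turn, a rotation vector about the tool's x, y, z in rad, then the closure, from -1 (fully open) to 1 (shut). A call has 1 to 20 rows; each row is the pose to reach, as a shift and turn from the pose measured when the call began, along the tool's axes at that moment; what a row does not reach only later rows make up. A row lasts 1/12 s, in which the tool goes at most 41.7 mm and 7.16 degrees, less where a joint would pass 70% of its speed; a pose out of reach is approached as far as the arm can. A call with a gripper value outside its range is refused whole. The fingers move at their own pace and stop on an object; FORCE is the grip in N (left out, the last holds). Time passes only in rows, so rows that repeat a pose let the fingers close. It gives the time, the measured TCP pose, the force and the opening at its end, in the units of the state.
- robot.state(): the state, without advancing time (a new reading comes with each control period).
- viewer.camera(name): name is "scene" or "side" or "wrist"; returns the picture (384x512x3 uint8, red, green, blue); there is no depth.
- viewer.camera_model(name): a dict with "camera_matrix" (3x3 intrinsics, pixels), "pose" (4x4, takes a point from camera to world coordinates). Camera axes: x right, y down, z forward; pixel columns grow to the right and rows downward; lengths in m; the calibration is good to about 2 mm. A picture is of the moment at which its call begins: read the wrist's pose just before it. camera_model takes no time and is no camera call; for the wrist camera it gives the pose at the moment of the call.
- robot.hand_in(): hands the job in, once; it reports no verdict.
The state is a dict: "t": time; "joint_positions": joint angles; "qd": joint speeds; "tau": joint torques, N m; "ee_pos": TCP position; "eef_rot": TCP orientation; "force": force on the tool from outside, world axes, zero at the start; "wrist_torque": the same for the moment, N m; "width": finger opening in m.
Only numpy, scipy, OpenCV 4.12 (cv2) and the standard library are available. Lean on these libraries where they do the work, as an engineer would, in place of code of your own. Each camera call takes 0.05 s, during which the arm holds its last target. There are 200 camera calls.

## Working session

There is one attempt and no reset: what is moved stays moved. The work goes in short steps, Python scripts to look and compute and a shell command to move; the robot and the scene stay as the last step left them, time stands still between calls to the robot, and variables do not carry over. Pictures are saved under pics/ and viewed, about 8 in all and at most 12, crops included, and the job is handed in when it is done.

```bash
mkdir -p pics; ls; python3 - <<'E'
from rig import robot, viewer
import cv2,numpy as np
for n in("scene","side"):
    im=viewer.camera(n); cv2.imwrite(f"pics/{n}0.png",cv2.resize(im[:,:,::-1],(800,600),interpolation=cv2.INTER_CUBIC))
    m=viewer.camera_model(n);print(n,np.round(m["camera_matrix"],1).tolist(),np.round(m["pose"],3).tolist())
print(robot.state())
E
```

```text
pics
scene [[456.5, 0.0, 258.2], [0.0, 456.5, 182.4], [0.0, 0.0, 1.0]] [[-0.484, 0.616, -0.622, 1.515], [0.875, 0.346, -0.339, 0.512], [0.006, -0.708, -0.706, 1.155], [0.0, 0.0, 0.0, 1.0]]
side [[461.9, 0.0, 255.3], [0.0, 461.9, 191.0], [0.0, 0.0, 1.0]] [[-0.999, -0.031, 0.019, 0.522], [-0.036, 0.723, -0.69, 0.909], [0.008, -0.69, -0.723, 1.011], [0.0, 0.0, 0.0, 1.0]]
{'t': 0.1, 'joint_positions': array([-1.29498479e+00,  2.76568370e-01,  1.50597874e+00,  3.19514568e-06,
        1.36072374e+00, -1.20949214e-01]), 'qd': array([-0.00074252, -0.0010923 , -0.00217097, -0.00062702,  0.00098407,
       -0.00122937]), 'tau': array([ 6.62384973e-04, -4.17700517e+01, -2.46404743e+01, -3.13751470e-04,
        5.80922293e-03, -2.06647819e-06]), 'ee_pos': array([ 0.22209535, -0.52987597,  0.23051641]), 'eef_rot': array([-8.36704700e-04,  9.80386783e-01,  1.97081335e-01, -6.33499412e-05]), 'force': array([-0.55844494, -0.23416977, -0.55109755]), 'wrist_torque': array([0.01736225, 0.04455104, 0.01484674]), 'width': 0.08591274967576978}
```

View pics/scene0.png

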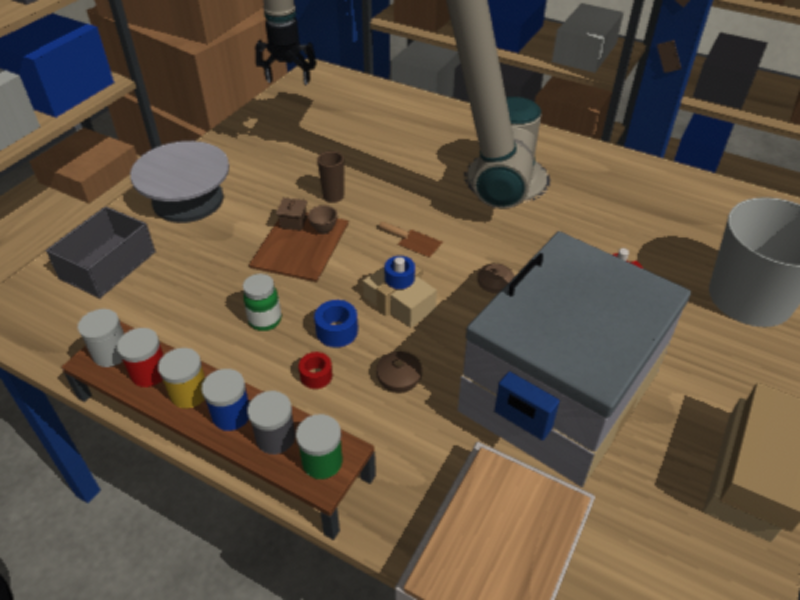

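View pics/side0.png

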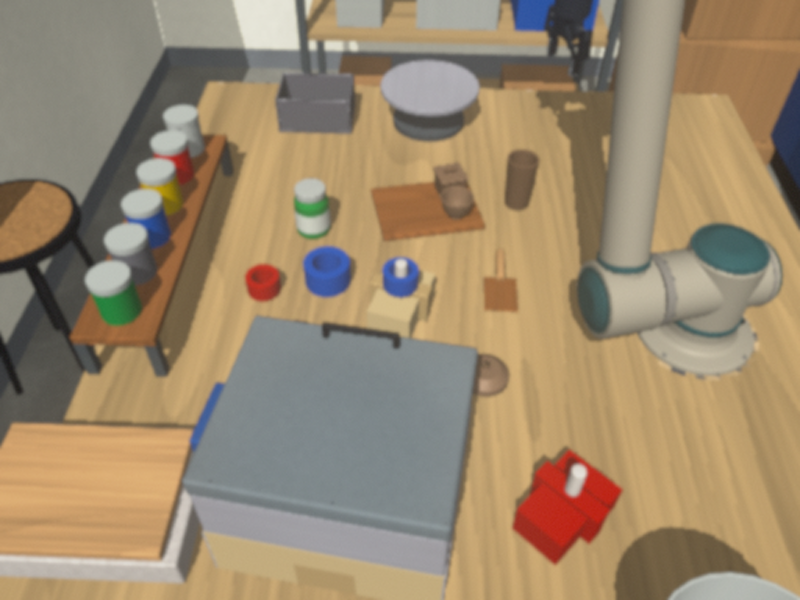

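The roll sits at about (400,270) in the scene view and (400,277) in the side view. The kiln's port faces -y, out of sight of both cameras. The larger blue roll and the red items are decoys. Next I'll get coarse positions and a wrist view.

```bash
cat > h.py <<'E'
from rig import robot, viewer
import cv2,numpy as np
from scipy.spatial.transform import Rotation as R
def ray(n,u,v,s=1.5625,m=None):
    m=m or viewer.camera_model(n);T=np.array(m["pose"])
    d=np.linalg.inv(m["camera_matrix"])@[u/s,v/s,1]
    return T[:3,3],T[:3,:3]@d
def atz(n,u,v,z,s=1.5625,m=None):
    o,d=ray(n,u,v,s,m); return o+d*(z-o[2])/d[2]
def proj(n,P,m=None):
    m=m or viewer.camera_model(n);T=np.linalg.inv(m["pose"]);p=(T[:3,:3]@np.atleast_2d(P).T+T[:3,3:])
    q=np.array(m["camera_matrix"])@p; return (q[:2]/q[2]).T
def tool():
    s=robot.state();w,x,y,z=s["eef_rot"];return np.array(s["ee_pos"]),R.from_quat([x,y,z,w])
def rel(p,Rw):  # shift cm, rotvec for target
    p0,R0=tool();print("shift cm",np.round(R0.inv().apply(np.array(p)-p0)*100,2),"rot",np.round((R0.inv()*Rw).as_rotvec(),3))
E
python3 - <<'E'
from h import *
f=lambda n,u,v,z:print(n,(u,v),z,atz(n,u,v,z).round(3))
f("scene",400,262,.125);f("side",401,264,.125)
print("kiln top corners")
for u,v in((560,235),(688,293),(608,405),(472,325)):f("scene",u,v,.25)
for u,v in((476,348),(258,320),(190,485),(450,530)):f("side",u,v,.25)
print("board")
for u,v in((251,263),(316,278),(348,220)):f("scene",u,v,.012)
for u,v in((372,185),(384,237),(483,227)):f("side",u,v,.012)
for n in("dish","pump"):pass
f("scene",495,278,.03);f("side",488,375,.03);f("scene",399,372,.03)
p0,R0=tool();print(R0.as_matrix().round(2).tolist());T=np.array(viewer.camera_model("wrist")["pose"])
print("cam in tool",R0.inv().apply(T[:3,3]-p0).round(3),(R0.as_matrix().T@T[:3,:3]).round(2).tolist(),viewer.camera_model("wrist")["camera_matrix"])
a=viewer.camera("scene")[120:230,200:310];b=viewer.camera("side")[140:240,210:310]
cv2.imwrite("pics/c.png",np.hstack([cv2.resize(x[:,:,::-1],(400,400),interpolation=cv2.INTER_CUBIC) for x in(a,b)]))
E
```

```text
scene (400, 262) 0.125 [ 0.552 -0.022  0.125]
side (401, 264) 0.125 [ 0.545 -0.021  0.125]
kiln top corners
scene (560, 235) 0.25 [0.45  0.276 0.25 ]
scene (688, 293) 0.25 [0.488 0.53  0.25 ]
scene (608, 405) 0.25 [0.793 0.479 0.25 ]
scene (472, 325) 0.25 [0.746 0.226 0.25 ]
side (476, 348) 0.25 [0.433 0.272 0.25 ]
side (258, 320) 0.25 [0.74  0.234 0.25 ]
side (190, 485) 0.25 [0.775 0.494 0.25 ]
side (450, 530) 0.25 [0.472 0.538 0.25 ]
board
scene (251, 263) 0.012 [ 0.62  -0.382  0.012]
scene (316, 278) 0.012 [ 0.587 -0.222  0.012]
scene (348, 220) 0.012 [ 0.376 -0.268  0.012]
side (372, 185) 0.012 [ 0.622 -0.394  0.012]
side (384, 237) 0.012 [ 0.586 -0.22   0.012]
side (483, 227) 0.012 [ 0.378 -0.261  0.012]
scene (495, 278) 0.03 [0.404 0.142 0.03 ]
side (488, 375) 0.03 [0.39  0.147 0.03 ]
scene (399, 372) 0.03 [0.744 0.083 0.03 ]
[[0.92, 0.39, -0.0], [0.39, -0.92, 0.0], [0.0, -0.0, -1.0]]
cam in tool [ 0.081  0.    -0.141] [[0.0, -0.95, -0.31], [1.0, 0.0, -0.0], [0.0, -0.31, 0.95]] [[269.0558728    0.         253.68033594]
 [  0.         269.0558728  187.71911809]
 [  0.           0.           1.        ]]
```

View pics/c.png

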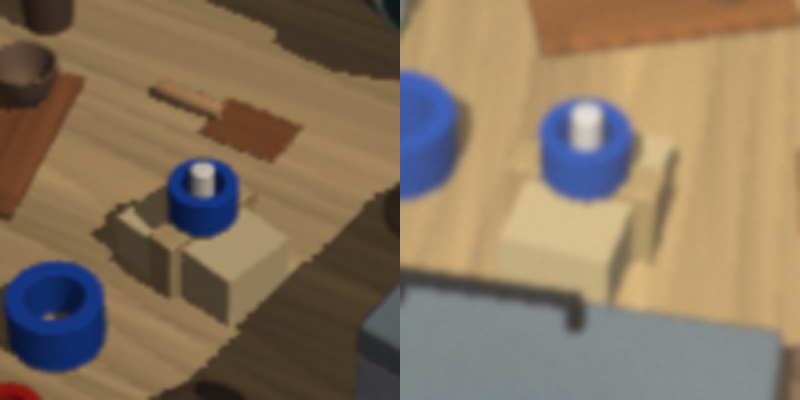

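```bash
python3 - <<'E'
from h import *
S=lambda u,v,z:print("sc",(u,v),atz("scene",u/3.636+200,v/4/1*1.1+120,z,1).round(3)) if 0 else print("sc",(u,v),atz("scene",u/3.636+200,v*110/400+120,z,1).round(3))
D=lambda u,v,z:print("si",(u,v),atz("side",u/4+210,v/4+140,z,1).round(3))
print("nose top");S(182,250,.06);S(230,283,.06);S(290,242,.06);D(100,237,.06);D(207,262,.06);D(232,205,.06)
print("collar top");S(150,232,.07);S(172,236,.07);D(238,135,.07);D(275,150,.07)
print("tube top");S(203,165,.125);D(187,105,.125)
print("roll top ctr");S(203,183,.11);D(185,122,.11)
E
```

```text
nose top
sc (182, 250) [ 0.591 -0.023  0.06 ]
sc (230, 283) [0.606 0.036 0.06 ]
sc (290, 242) [0.533 0.059 0.06 ]
si (100, 237) [0.603 0.036 0.06 ]
si (207, 262) [0.528 0.056 0.06 ]
si (232, 205) [0.511 0.001 0.06 ]
collar top
sc (150, 232) [ 0.594 -0.055  0.07 ]
sc (172, 236) [ 0.588 -0.035  0.07 ]
si (238, 135) [ 0.508 -0.06   0.07 ]
si (275, 150) [ 0.481 -0.046  0.07 ]
tube top
sc (203, 165) [ 0.542 -0.028  0.125]
si (187, 105) [ 0.545 -0.032  0.125]
roll top ctr
sc (203, 183) [ 0.549 -0.024  0.11 ]
si (185, 122) [ 0.546 -0.031  0.11 ]
```

```bash
python3 - <<'E'
from h import *
# target: above roll, tool x = +y-ish (yaw 90deg) , z .25
Rw=R.from_matrix(np.array([[0,1,0],[1,0,0],[0,0,-1.]]).T)
rel([.55,-.06,.26],Rw)
E
```

```text
shift cm [ 48.41 -30.69  -2.88] rot [-1.000e-03 -1.000e-03 -1.174e+00]
```

The plug is at about (0.551,-0.011) with a yaw of about 74°. The kiln mouth is at about (0.592,0.252) with a yaw of about 81.5°. The roll's centre is at (0.547,-0.028). I'll move above the roll.

```bash
python3 -m handwheel '[49.4,-33.8,1,0,0,-1.174,-1, 49.4,-33.8,1,0,0,-1.174,-1, 49.4,-33.8,1,0,0,-1.174,-1, 49.4,-33.8,1,0,0,-1.174,-1, 49.4,-33.8,1,0,0,-1.174,-1, 49.4,-33.8,1,0,0,-1.174,-1, 49.4,-33.8,1,0,0,-1.174,-1, 49.4,-33.8,1,0,0,-1.174,-1, 49.4,-33.8,1,0,0,-1.174,-1, 49.4,-33.8,1,0,0,-1.174,-1, 49.4,-33.8,1,0,0,-1.174,-1, 49.4,-33.8,1,0,0,-1.174,-1, 49.4,-33.8,1,0,0,-1.174,-1, 49.4,-33.8,1,0,0,-1.174,-1, 49.4,-33.8,1,0,0,-1.174,-1, 49.4,-33.8,1,0,0,-1.174,-1, 49.4,-33.8,1,0,0,-1.174,-1, 49.4,-33.8,1,0,0,-1.174,-1]' 40
python3 - <<'E'
from h import *
m=viewer.camera_model("wrist");im=viewer.camera("wrist")
np.savez("w1.npz",K=m["camera_matrix"],T=m["pose"])
cv2.imwrite("pics/w1.png",cv2.resize(im[:,:,::-1],(800,600),interpolation=cv2.INTER_CUBIC))
print(proj("wrist",[[.5475,-.0275,.11],[.547,-.0255,.125]],m)*1.5625, robot.state()["joint_positions"].round(2))
E
```

```text
t: 1.7
ee_pos: [0.5464, -0.028, 0.2209]
eef_rot: [-0.001, 0.707, 0.707, -0.0]
force: [-0.5, -0.0, -0.7]
width: 0.0856
[[397.5432094  288.31756997]
 [396.72131427 292.72010883]] [-0.18  0.24  1.58  0.    1.32 -0.18]
```

View pics/w1.png

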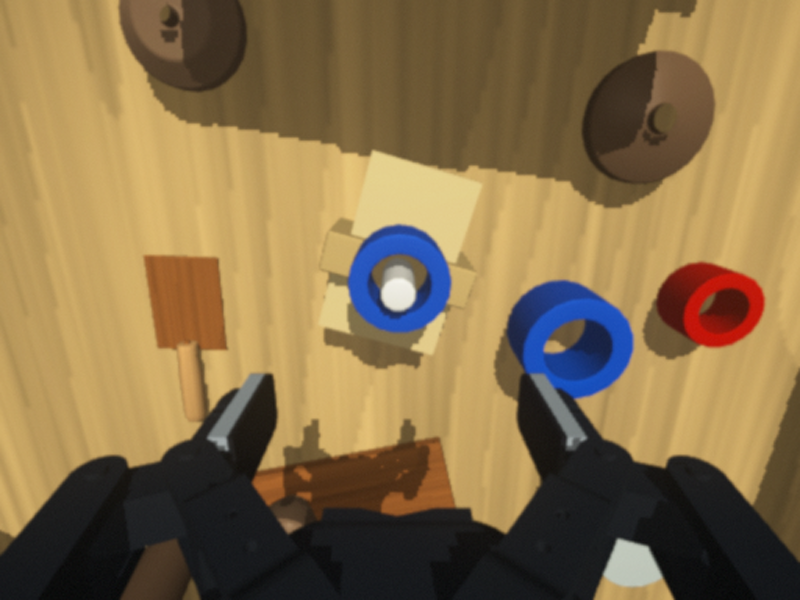

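The wrist view shows the roll centred near (400,282). The nose's top corners are at (372,150), (482,184) and (460,262). I'll refine the roll and plug poses from these.

```bash
python3 - <<'E'
from h import *
from scipy.optimize import minimize
z=np.load("w1.npz");m=dict(camera_matrix=z["K"],pose=z["T"])
im=cv2.imread("pics/w1.png");hsv=cv2.cvtColor(im,cv2.COLOR_BGR2HSV)
mk=cv2.inRange(hsv,(105,120,40),(130,255,255));mk[:, :330]=0;mk[:,480:]=0;mk[350:]=0
c=max(cv2.findContours(mk,0,2)[0],key=cv2.contourArea);H=cv2.drawContours(np.zeros_like(mk),[c],-1,255,-1)>0
a=np.linspace(0,2*np.pi,60)
def cost(p):
    P=np.vstack([np.c_[p[0]+.033*np.cos(a),p[1]+.033*np.sin(a),0*a+h] for h in(.07,.11)])
    h=cv2.convexHull((proj(0,P,m)*1.5625*16).round().astype(np.int32))
    M=cv2.fillConvexPoly(np.zeros_like(mk),h,255,shift=4)>0
    return (M^H).sum()
r=minimize(cost,[.5475,-.0275],method="Nelder-Mead",options=dict(initial_simplex=[[.5475,-.0275],[.552,-.0275],[.5475,-.022]]));print(r.x,r.fun,H.sum())
for u,v,zz in((372,150,.06),(482,184,.06),(460,262,.06),(476,272,.07),(331,218,.07)):print(atz(0,u,v,zz,m=m).round(4))
for u,v in((183,40),(650,117)):print("obst",atz(0,u,v,.025,m=m).round(3))
rel([r.x[0],r.x[1],.079],tool()[1])
E
```

```text
[ 0.54827465 -0.02678134] 847.0 8337
[0.5301 0.0554 0.06  ]
[0.6064 0.033  0.06  ]
[ 0.5937 -0.0229  0.06  ]
[ 0.604  -0.0278  0.07  ]
[0.5015 0.0108 0.07  ]
obst [0.396 0.129 0.025]
obst [0.735 0.079 0.025]
shift cm [ 0.15  0.21 14.21] rot [0. 0. 0.]
```

```bash
python3 -m handwheel '[0.15,0.2,4,0,0,0,-1, 0.15,0.2,8,0,0,0,-1, 0.15,0.2,11.5,0,0,0,-1, 0.15,0.2,13.5,0,0,0,-1, 0.15,0.2,14.4,0,0,0,-1, 0.15,0.2,14.4,0,0,0,-1, 0.15,0.2,14.4,0,0,0,-0.3, 0.15,0.2,14.4,0,0,0,0.4, 0.15,0.2,14.4,0,0,0,0.4, 0.15,0.2,14.4,0,0,0,0.4, 0.15,0.2,14.4,0,0,0,0.4, 0.15,0.2,14.4,0,0,0,0.4]' 40
python3 -m handwheel '[0,0,0,0,0,0,0.4, 0,0,-0.7,0,0,0,0.4, 0,0,-1.4,0,0,0,0.4, 0,0,-2.2,0,0,0,0.4]'
python3 - <<'E'
from h import *
im=viewer.camera("wrist");im2=viewer.camera("side")[130:250,200:360]
cv2.imwrite("pics/g.png",np.hstack([cv2.resize(im[:,:,::-1],(400,300)),cv2.resize(im2[:,:,::-1],(400,300))]))
E
```

```text
t: 2.75
ee_pos: [0.5498, -0.0274, 0.0793]
eef_rot: [0.001, 0.707, 0.707, 0.001]
force: [0.1, -1.3, 7.3]
width: 0.0655
t: 3.08
ee_pos: [0.5496, -0.0272, 0.1019]
eef_rot: [0.001, 0.707, 0.707, 0.001]
force: [0.2, -0.7, -0.7]
width: 0.0658
```

View pics/g.png

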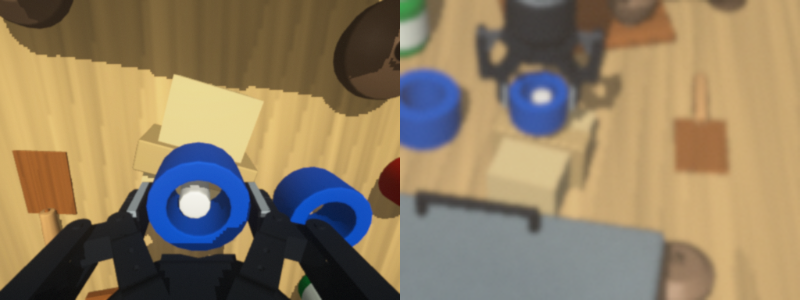

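The roll is held (width 66 mm) and the tube is clear in its hole. I'll lift it and carry it to the board.

```bash
python3 -m handwheel '[0,0,-2,0,0,0,0.4, 0,0,-5,0,0,0,0.4, 0,0,-7.5,0,0,0,0.4, -2,0,-8,0,0,0.1,0.4, -5,0,-8,0,0,0.2,0.4, -8,0,-8,0,0,0.3,0.4, -11,0,-8,0,0,0.42,0.4, -14,0,-8,0,0,0.54,0.4, -17,0,-8,0,0,0.66,0.4, -20,0,-8,0,0,0.78,0.4, -23,0,-8,0,0,0.9,0.4, -25.5,0,-8,0,0,1.02,0.4, -27.5,0,-8,0,0,1.14,0.4, -28.5,0,-8,0,0,1.26,0.4, -28.9,0,-8,0,0,1.37,0.4, -28.9,0,-8,0,0,1.37,0.4, -28.9,0,-8,0,0,1.37,0.4]'
python3 - <<'E'
from h import *
m=viewer.camera_model("wrist");im=viewer.camera("wrist");im2=viewer.camera("side")[60:204,200:392]
np.savez("w2.npz",K=m["camera_matrix"],T=m["pose"])
cv2.imwrite("pics/b.png",np.hstack([cv2.resize(im[:,:,::-1],(400,300)),cv2.resize(im2[:,:,::-1],(400,300))]))
print(robot.state()["joint_positions"].round(2))
E
```

```text
t: 4.6
ee_pos: [0.55, -0.3163, 0.1831]
eef_rot: [0.001, 0.995, 0.101, 0.003]
force: [0.2, -0.2, -0.8]
width: 0.0656
[-0.63  0.39  1.45  0.    1.29  0.73]
```

View pics/b.png

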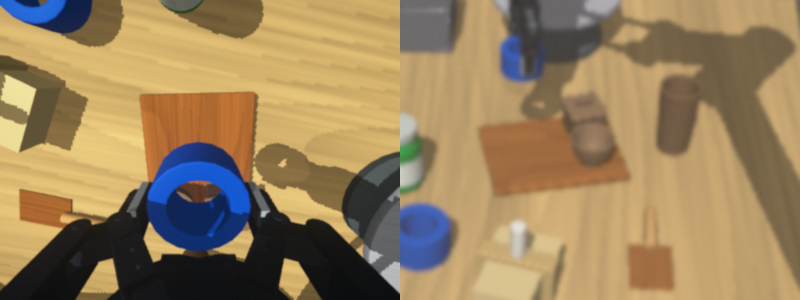

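```bash
python3 - <<'E'
from h import *
z=np.load("w2.npz");m=dict(camera_matrix=z["K"],pose=z["T"])
for u,v in((140,95),(255,93)):print(atz(0,u,v,.012,400/512,m).round(4))
b=lambda u,v,zz:print(atz("side",200+(u-400)*.48,60+v*.48,zz,1).round(3))
b(478,128,.012);b(497,195,.012);b(628,180,.012);print("pot ctr rim");b(592,138,.062);print("house");b(585,100,.076)
print("jar/wheel left edge",atz(0,345,190,.1,400/512,m).round(3))
E
```

```text
[ 0.5895 -0.2227  0.012 ]
[ 0.6257 -0.3852  0.012 ]
[ 0.623 -0.377  0.012]
[ 0.583 -0.21   0.012]
[ 0.377 -0.255  0.012]
pot ctr rim
[ 0.437 -0.295  0.062]
house
[ 0.448 -0.376  0.076]
jar/wheel left edge [ 0.539 -0.5    0.1  ]
```

```bash
python3 -m handwheel '[0,0,3,0,0,0,0.4, 0,0,7,0,0,0,0.4, 0,0,11,0,0,0,0.4, 0,0,13.5,0,0,0,0.4, 0,0,15,0,0,0,0.4, 0,0,15.6,0,0,0,0.4, 0,0,15.9,0,0,0,0.4, 0,0,16.1,0,0,0,0.4, 0,0,16.1,0,0,0,0.4]'
```

```text
t: 5.45
ee_pos: [0.552, -0.3161, 0.0234]
eef_rot: [0.001, 0.995, 0.102, 0.004]
force: [-0.4, -0.3, -0.3]
width: 0.066
```

```bash
python3 -m handwheel '[0,0,0.1,0,0,0,0.4, 0,0,0.2,0,0,0,0.4, 0,0,0.3,0,0,0,0.4]'
```

```text
t: 5.7
ee_pos: [0.5527, -0.3165, 0.0215]
eef_rot: [0.002, 0.995, 0.102, 0.005]
force: [0.4, 0.0, 1.5]
width: 0.0659
```

```bash
python3 -m handwheel '[0,0,0,0,0,0,0, 0,0,0,0,0,0,-0.6, 0,0,0,0,0,0,-1, 0,0,0,0,0,0,-1, 0,0,0,0,0,0,-1, 0,0,0,0,0,0,-1, 0,0,-2,0,0,0,-1, 0,0,-5,0,0,0,-1, 0,0,-9,0,0,0,-1, 0,0,-13,0,0,0,-1, 0,0,-17,0,0,0,-1, 0,0,-18,0,0,0,-1, 0,0,-18,0,0,0,-1]'
python3 - <<'E'
from h import *
# candidate push viewing pose: tool z forward-down along kiln axis, 40deg tilt
for tilt in (35,45):
  f=np.array([np.cos(np.radians(79)),np.sin(np.radians(79)),0]);t=np.radians(tilt)
  z=f*np.sin(t)+np.array([0,0,-np.cos(t)]);x=f*np.cos(t)+np.array([0,0,np.sin(t)]);y=np.cross(z,x)
  Rw=R.from_matrix(np.c_[x,y,z]);print(tilt);rel([.53,-.16,.17],Rw)
im=viewer.camera("side")[60:204,200:392];im2=viewer.camera("scene")[110:206,140:268]
cv2.imwrite("pics/p.png",np.hstack([cv2.resize(i[:,:,::-1],(400,300)) for i in(im,im2)]))
E
```

```text
t: 6.78
ee_pos: [0.5529, -0.3173, 0.2063]
eef_rot: [0.005, 0.995, 0.102, 0.008]
force: [0.1, -0.7, -1.2]
width: 0.0857
35
shift cm [  0.89 -15.92   3.45] rot [ 0.377  0.532 -1.13 ]
45
shift cm [  0.89 -15.92   3.45] rot [ 0.479  0.685 -1.103]
```

View pics/p.png

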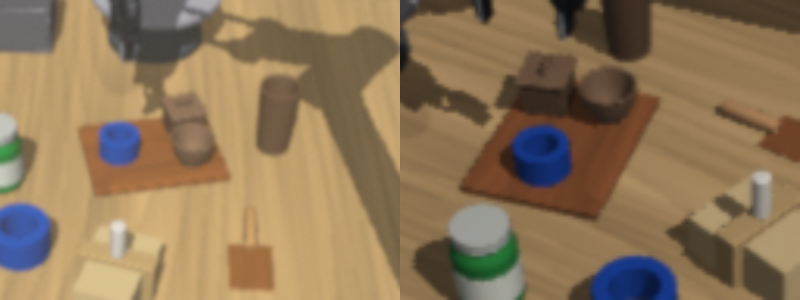

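The roll lies flat on the clear half of the board, with the pot and house untouched. Next I'll tilt the tool to look along the plug's way and into the port.

```bash
python3 -m handwheel '[0.1,-1,0,0.04,0.06,-0.09,-0.3, 0.1,-2,0,0.08,0.11,-0.18,-0.3, 0.1,-3,0,0.12,0.17,-0.27,-0.3, 0.2,-4,0,0.16,0.23,-0.37,-0.3, 0.3,-5.5,0.3,0.2,0.29,-0.46,-0.3, 0.4,-7,0.6,0.24,0.34,-0.55,-0.3, 0.5,-8.5,1,0.28,0.4,-0.64,-0.3, 0.6,-10,1.4,0.32,0.46,-0.74,-0.3, 0.7,-11.5,1.8,0.36,0.51,-0.83,-0.3, 0.8,-13,2.3,0.4,0.57,-0.92,-0.3, 0.9,-14.5,2.8,0.44,0.63,-1.01,-0.3, 0.9,-15.9,3.4,0.479,0.685,-1.103,-0.3, 0.9,-15.9,3.4,0.479,0.685,-1.103,-0.3, 0.9,-15.9,3.4,0.479,0.685,-1.103,-0.3, 0.9,-15.9,3.4,0.479,0.685,-1.103,-0.3, 0.9,-15.9,3.4,0.479,0.685,-1.103,-0.3]'
python3 - <<'E'
from h import *
m=viewer.camera_model("wrist");im=viewer.camera("wrist")
np.savez("w3.npz",K=m["camera_matrix"],T=m["pose"]);cv2.imwrite("pics/w3raw.png",im[:,:,::-1])
cv2.imwrite("pics/w3.png",cv2.resize(im[:,:,::-1],(800,600),interpolation=cv2.INTER_CUBIC))
print(robot.state()["joint_positions"].round(2),tool()[1].as_matrix().round(2).tolist())
E
```

```text
t: 8.22
ee_pos: [0.5275, -0.1584, 0.1664]
eef_rot: [-0.248, 0.714, 0.585, 0.294]
force: [0.1, -0.3, 0.9]
width: 0.0557
[-0.82  0.49  1.61  0.61  1.57 -0.8 ] [[0.14, 0.98, 0.13], [0.69, -0.19, 0.7], [0.71, -0.01, -0.7]]
```

View pics/w3.png

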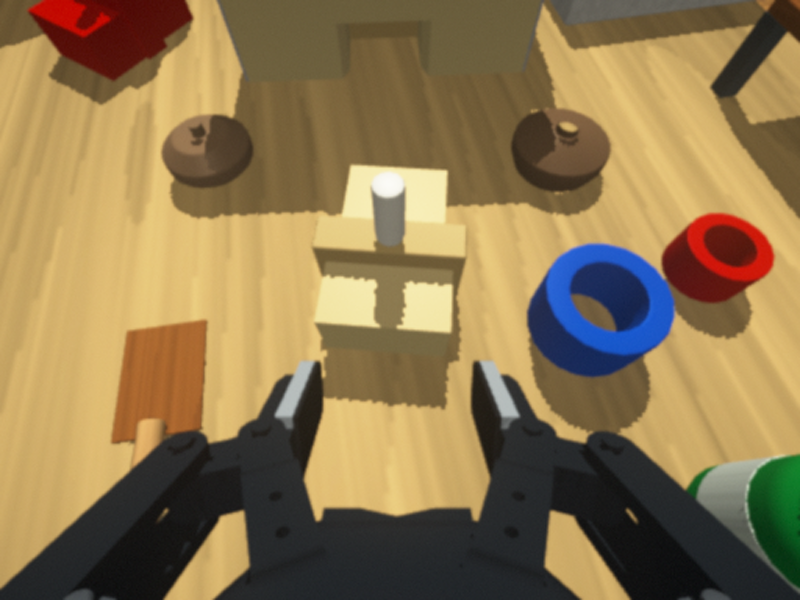

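The wrist view shows the port mouth at (344..429,76) and the kiln's base corners at (246,79) and (526,73). The nose's front top edge runs (350,165)-(448,170), and the tail is at (317,325)-(452,332).

```bash
python3 - <<'E'
from h import *
z=np.load("w3.npz");m=dict(camera_matrix=z["K"],pose=z["T"])
A=lambda u,v,zz:atz(0,u,v,zz,m=m)
for l,pts in dict(kiln=((246,79,0),(526,73,0)),port=((344,77,0),(429,75,0)),nose=((350,165,.06),(448,170,.06)),collarF=((319,217,.07),(466,226,.07)),collarR=((315,247,.07),(466,256,.07)),tail=((317,324,.052),(452,331,.052)),tailbot=((325,347,0),(450,353,0))).items():
    a,b=A(*pts[0]),A(*pts[1]);d=b-a;print(l,a.round(4),b.round(4),"mid",((a+b)/2).round(4),"len",np.linalg.norm(d).round(4),"yaw",np.degrees(np.arctan2(d[1],d[0])).round(1)+90)
for u,v in((207,150),(560,150)):print("obst",A(u,v,.03).round(3))
print("tube top",A(388,183,.125).round(4))
E
```

```text
kiln [0.431  0.2694 0.    ] [0.7532 0.2125 0.    ] mid [0.5921 0.241  0.    ] len 0.3272 yaw 80.0
port [0.5438 0.2493 0.    ] [0.6416 0.2323 0.    ] mid [0.5927 0.2408 0.    ] len 0.0993 yaw 80.2
nose [0.5292 0.054  0.06  ] [0.6075 0.0323 0.06  ] mid [0.5684 0.0431 0.06  ] len 0.0812 yaw 74.5
collarF [ 0.4989 -0.0021  0.07  ] [ 0.6038 -0.0318  0.07  ] mid [ 0.5514 -0.0169  0.07  ] len 0.109 yaw 74.2
collarR [ 0.4932 -0.028   0.07  ] [ 0.597  -0.0567  0.07  ] mid [ 0.5451 -0.0423  0.07  ] len 0.1077 yaw 74.5
tail [ 0.4858 -0.0796  0.052 ] [ 0.5768 -0.1032  0.052 ] mid [ 0.5313 -0.0914  0.052 ] len 0.0939 yaw 75.5
tailbot [ 0.4832 -0.0774  0.    ] [ 0.5812 -0.1021  0.    ] mid [ 0.5322 -0.0898  0.    ] len 0.101 yaw 75.8
obst [0.4  0.13 0.03]
obst [0.726 0.062 0.03 ]
tube top [ 0.5478 -0.0286  0.125 ]
```

The kiln origin is at (0.592,0.242) with a yaw of 80.2°. The plug is at (0.552,-0.014) with a yaw of 74.5°. Pushing with both fingertips square to the kiln's axis should turn the plug true. I'll work out the start pose.

```bash
cat >> h.py <<'E'
K=np.array([.592,.242]);yw=np.radians(80.2);ax=np.array([np.cos(yw),np.sin(yw)]);ly=np.array([-ax[1],ax[0]])
def goal(al,la,z,tilt=45,dy=0):
    f=np.r_[np.cos(yw+dy),np.sin(yw+dy),0];t=np.radians(tilt)
    Z=f*np.sin(t)-[0,0,np.cos(t)];X=f*np.cos(t)+[0,0,np.sin(t)]
    p=np.r_[K+al*ax+la*ly,z];print(p.round(3));rel(p,R.from_matrix(np.c_[X,np.cross(Z,X),Z]))
def where():
    p,_=tool();d=p[:2]-K;print("along %.4f lat %.4f z %.4f"%(d@ax,d@ly,p[2]))
E
python3 -c "
from h import *
where();goal(-.385,-.003,.1);goal(-.375,-.003,.019)"
```

```text
along -0.4056 lat -0.0046 z 0.1667
[ 0.529 -0.138  0.1  ]
shift cm [-3.28 -0.15  6.16] rot [ 0.009 -0.003 -0.022]
[ 0.531 -0.128  0.019]
shift cm [-8.32 -0.1  12.58] rot [ 0.009 -0.003 -0.022]
```

```bash
python3 -m handwheel '[-1.6,-0.1,3,0.005,0,-0.01,-0.3, -3.3,-0.1,6,0.009,-0.003,-0.02,-0.3, -5.5,-0.1,9,0.009,-0.003,-0.02,-0.3, -7.3,-0.1,11.3,0.009,-0.003,-0.02,-0.3, -8.3,-0.1,12.6,0.009,-0.003,-0.02,-0.3, -8.3,-0.1,12.6,0.009,-0.003,-0.02,-0.3, -8.3,-0.1,12.6,0.009,-0.003,-0.02,-0.3]'
python3 -c "
from h import *
where();goal(-.375,-.003,.019);goal(-.275,-.003,.019)"
```

```text
t: 8.85
ee_pos: [0.5313, -0.1276, 0.0194]
eef_rot: [-0.247, 0.707, 0.594, 0.293]
force: [0.3, -0.2, 0.5]
width: 0.0554
along -0.3746 lat -0.0031 z 0.0194
[ 0.531 -0.128  0.019]
shift cm [-0.06 -0.01  0.  ] rot [ 0.    -0.    -0.002]
[ 0.548 -0.029  0.019]
shift cm [ 7.01 -0.03  7.08] rot [ 0.    -0.    -0.002]
```

```bash
python3 -m handwheel '[0.7,0,0.7,0,0,0,-0.3, 1.4,0,1.4,0,0,0,-0.3, 1.8,0,1.8,0,0,0,-0.3, 2.2,0,2.2,0,0,0,-0.3, 2.6,0,2.6,0,0,0,-0.3, 3,0,3,0,0,0,-0.3, 3.4,0,3.4,0,0,0,-0.3, 3.8,0,3.8,0,0,0,-0.3, 4.2,0,4.2,0,0,0,-0.3, 4.6,0,4.6,0,0,0,-0.3, 5,0,5,0,0,0,-0.3, 5.4,0,5.4,0,0,0,-0.3, 5.8,0,5.8,0,0,0,-0.3, 6.2,0,6.2,0,0,0,-0.3, 6.6,0,6.6,0,0,0,-0.3, 7,0,7,0,0,0,-0.3, 7,0,7,0,0,0,-0.3]'
python3 - <<'E'
from h import *
where()
m=viewer.camera_model("wrist");im=viewer.camera("wrist")
np.savez("w4.npz",K=m["camera_matrix"],T=m["pose"])
cv2.imwrite("pics/w4.png",cv2.resize(im[:,:,::-1],(800,600),interpolation=cv2.INTER_CUBIC))
E
```

```text
t: 10.27
ee_pos: [0.5491, -0.0299, 0.0202]
eef_rot: [-0.246, 0.707, 0.595, 0.293]
force: [-0.0, 0.3, -0.0]
width: 0.0554
along -0.2753 lat -0.0040 z 0.0202
```

View pics/w4.png

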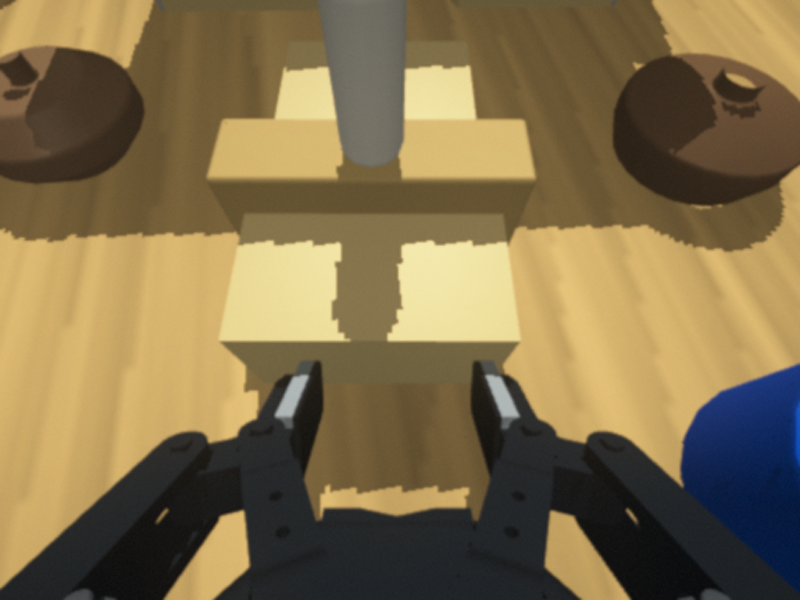

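The plug is now square to the gripper: its tail edge runs level at (220..519,341) and the nose's front edge lies at (288..468,40). I'll measure its pose in the kiln frame.

```bash
python3 - <<'E'
from h import *
z=np.load("w4.npz");m=dict(camera_matrix=z["K"],pose=z["T"])
for l,a,b,zz in(("tail",(220,341),(519,341),.052),("collR",(208,179),(535,181),.07),("collF",(222,119),(527,120),.07),("nose",(288,40),(468,41),.06),("port",(0,0),(0,0),0)):
    if l=="port":
        for q in((326,12),(440,9),(162,8),(616,5)):
            P=atz(0,*q,0,m=m);d=P[:2]-K;print("kiln base",q,(d@ax).round(4),(d@ly).round(4))
        continue
    P=[atz(0,*q,zz,m=m)[:2]-K for q in(a,b)];k=[(p@ax,p@ly) for p in P];k=np.array(k);e=k[1]-k[0]
    print(l,k.mean(0).round(4),"len",np.linalg.norm(e).round(4),"yawerr",np.degrees(np.arctan2(e[0],-e[1])).round(2))
goal(-.175,-.003,.020)
E
```

```text
tail [-0.2732  0.0039] len 0.0939 yawerr -0.11
collR [-0.2238  0.0036] len 0.1075 yawerr -0.56
collF [-0.1957  0.0032] len 0.1094 yawerr -0.37
nose [-0.1344  0.0034] len 0.0802 yawerr -0.61
kiln base (326, 12) -0.0068 0.0448
kiln base (440, 9) -0.0034 -0.0362
kiln base (162, 8) -0.0018 0.1623
kiln base (616, 5) 0.0013 -0.1629
[0.565 0.069 0.02 ]
shift cm [ 7.09 -0.08  7.09] rot [ 0.001  0.    -0.001]
```

```bash
python3 -m handwheel '[0.3,0.02,0.3,0,0,0,-0.3, 0.8,0.05,0.8,0.002,0,-0.002,-0.3, 1.3,0.08,1.3,0.003,0,-0.003,-0.3, 1.8,0.11,1.8,0.004,0,-0.004,-0.3, 2.3,0.14,2.3,0.005,0,-0.005,-0.3, 2.8,0.17,2.8,0.006,0,-0.006,-0.3, 3.3,0.2,3.3,0.007,0,-0.007,-0.3, 3.8,0.23,3.8,0.008,0,-0.008,-0.3, 4.3,0.26,4.3,0.009,0,-0.009,-0.3, 4.8,0.29,4.8,0.01,0,-0.01,-0.3, 5.3,0.32,5.3,0.01,0,-0.01,-0.3, 5.8,0.35,5.8,0.01,0,-0.01,-0.3, 6.3,0.38,6.3,0.01,0,-0.01,-0.3, 6.8,0.41,6.8,0.01,0,-0.01,-0.3, 7.3,0.44,7.3,0.01,0,-0.01,-0.3, 7.8,0.46,7.8,0.01,0,-0.01,-0.3, 8.1,0.46,8.1,0.01,0,-0.01,-0.3, 8.1,0.46,8.1,0.01,0,-0.01,-0.3]'
python3 - <<'E'
from h import *
where()
m=viewer.camera_model("wrist");im=viewer.camera("wrist")
np.savez("w5.npz",K=m["camera_matrix"],T=m["pose"])
cv2.imwrite("pics/w5.png",cv2.resize(im[:,:,::-1],(800,600),interpolation=cv2.INTER_CUBIC))
E
```

```text
t: 11.82
ee_pos: [0.5726, 0.0838, 0.0204]
eef_rot: [-0.249, 0.703, 0.599, 0.291]
force: [-0.2, 0.3, 0.1]
width: 0.0554
along -0.1592 lat -0.0078 z 0.0204
```

View pics/w5.png

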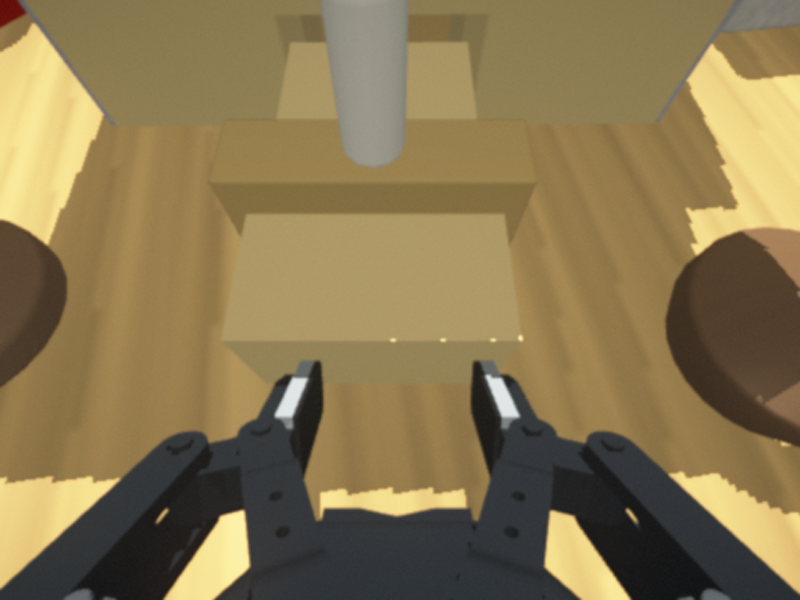

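The nose is at the mouth: port lintel (276..489,15), nose (290..467,42), kiln base (113,124)-(658,122).

```bash
python3 - <<'E'
from h import *
z=np.load("w5.npz");m=dict(camera_matrix=z["K"],pose=z["T"])
for l,a,b,zz in(("tail",(224,341),(520,341),.052),("collR",(210,183),(536,183),.07),("collF",(223,119),(528,120),.07),("nose",(290,42),(467,42),.06),("kiln",(113,125),(659,123),0),("mouth",(276,16),(489,14),.063)):
    P=[atz(0,*q,zz,m=m)[:2]-K for q in(a,b)];k=[(p@ax,p@ly) for p in P];k=np.array(k);e=k[1]-k[0]
    print(l,k.mean(0).round(4),"len",np.linalg.norm(e).round(4),"yawerr",np.degrees(np.arctan2(e[0],-e[1])).round(2))
goal(-.075,-.006,.020)
E
```

```text
tail [-0.1572 -0.0007] len 0.0932 yawerr 0.74
collR [-1.089e-01 -1.000e-04] len 0.1071 yawerr 0.69
collF [-0.0794  0.0002] len 0.1099 yawerr 0.4
nose [-0.0187  0.0014] len 0.079 yawerr 0.63
kiln [-0.0017 -0.0001] len 0.3232 yawerr 0.97
mouth [-0.0036 -0.0001] len 0.0972 yawerr 1.52
[0.585 0.167 0.02 ]
shift cm [ 5.94 -0.07  6.02] rot [-0.01  -0.002  0.009]
```

```bash
python3 -m handwheel '[0.3,0,0.3,0,0,0,-0.3, 0.6,0,0.6,0,0,0,-0.3, 0.9,0.02,0.9,0,0,0,-0.3, 1.2,0.03,1.2,0,0,0,-0.3, 1.5,0.03,1.5,0,0,0,-0.3, 1.8,0.04,1.8,0,0,0,-0.3, 2.1,0.05,2.1,0,0,0,-0.3, 2.4,0.05,2.4,0,0,0,-0.3, 2.7,0.05,2.7,0,0,0,-0.3, 3,0.05,3,0,0,0,-0.3, 3.3,0.05,3.3,0,0,0,-0.3, 3.6,0.05,3.6,0,0,0,-0.3, 3.9,0.05,3.9,0,0,0,-0.3, 4.2,0.05,4.2,0,0,0,-0.3, 4.5,0.05,4.5,0,0,0,-0.3]'
python3 -c "
from h import *
where()"
```

```text
t: 13.12
ee_pos: [0.583, 0.1468, 0.0205]
eef_rot: [-0.249, 0.703, 0.599, 0.291]
force: [-0.4, -2.5, -2.3]
width: 0.0559
along -0.0954 lat -0.0074 z 0.0205
```

```bash
python3 -m handwheel '[0.2,0,0.2,0,0,0,-0.3, 0.4,0,0.4,0,0,0,-0.3, 0.6,0,0.6,0,0,0,-0.3, 0.75,0,0.75,0,0,0,-0.3, 0.85,0,0.85,0,0,0,-0.3, 0.95,0,0.95,0,0,0,-0.3, 0.95,0,0.95,0,0,0,-0.3]'
python3 -c "
from h import *
where()"
```

```text
t: 13.7
ee_pos: [0.5855, 0.1589, 0.0206]
eef_rot: [-0.248, 0.702, 0.6, 0.291]
force: [-1.7, -8.5, 0.7]
width: 0.0553
along -0.0830 lat -0.0077 z 0.0206
```

```bash
python3 -m handwheel '[0.1,0,0.1,0,0,0,-0.3, 0.2,0,0.2,0,0,0,-0.3, 0.3,0,0.3,0,0,0,-0.3, 0.3,0,0.3,0,0,0,-0.3]'
python3 - <<'E'
from h import *
where()
m=viewer.camera_model("wrist");im=viewer.camera("wrist")
np.savez("w6.npz",K=m["camera_matrix"],T=m["pose"])
cv2.imwrite("pics/w6.png",cv2.resize(im[:,:,::-1],(800,600),interpolation=cv2.INTER_CUBIC))
E
```

```text
t: 14.03
ee_pos: [0.5857, 0.1592, 0.0204]
eef_rot: [-0.246, 0.702, 0.602, 0.29]
force: [-10.0, -24.8, 9.7]
width: 0.0556
along -0.0827 lat -0.0079 z 0.0204
```

View pics/w6.png

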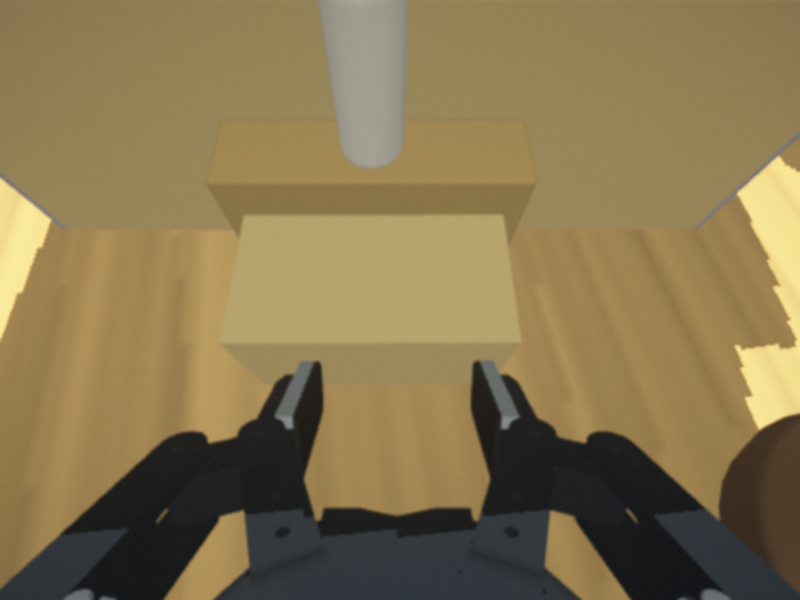

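```bash
python3 - <<'E'
from h import *
z=np.load("w6.npz");m=dict(camera_matrix=z["K"],pose=z["T"])
for l,a,b,zz in(("tail",(221,343),(520,343),.052),("collR",(207,184),(535,184),.07),("collF",(222,120),(527,120),.07),("kiln",(65,229),(697,229),0)):
    P=[atz(0,*q,zz,m=m)[:2]-K for q in(a,b)];k=[(p@ax,p@ly) for p in P];k=np.array(k);e=k[1]-k[0]
    print(l,k.mean(0).round(4),"len",np.linalg.norm(e).round(4),"yawerr",np.degrees(np.arctan2(e[0],-e[1])).round(2))
E
```

```text
tail [-0.0812 -0.0002] len 0.0938 yawerr 0.99
collR [-0.0329  0.0007] len 0.1071 yawerr 1.09
collF [-0.0036  0.0007] len 0.109 yawerr 1.14
kiln [-0.0015  0.0002] len 0.3216 yawerr 1.06
```

The tail-to-kiln distance is 79.7 mm against a nominal 80, the plug's yaw matches the kiln's, and the push met a stiff stop at 27 N. The plug is home, so I'll withdraw.

```bash
python3 -m handwheel '[-0.3,0,-0.3,0,0,0,-0.3, -1,0,-1,0,0,0,-0.3, -2.5,0,-2.5,0,0,0,-0.3, -4.5,0,-4.5,0,0,0,-0.3, -5.5,0,-7.5,0,0,0,-0.3, -4.5,0,-11,0,0,0,-0.3, -3,0,-14,0,0,0,-0.3, -1.5,0,-17,0,0,0,-0.3, 0,0,-19,0,0,0,-0.3, 0,0,-19,0,0,0,-0.3, 0,0,-19,0,0,0,-0.3]'
python3 - <<'E'
from h import *
where()
a=viewer.camera("wrist");b=viewer.camera("side");m=viewer.camera_model("wrist")
np.savez("w7.npz",K=m["camera_matrix"],T=m["pose"])
cv2.imwrite("pics/w7.png",np.hstack([cv2.resize(i[:,:,::-1],(400,300),interpolation=cv2.INTER_AREA) for i in(a,b)]))
E
```

```text
t: 15.0
ee_pos: [0.5651, 0.027, 0.1571]
eef_rot: [-0.245, 0.702, 0.602, 0.291]
force: [-0.0, -1.0, -1.1]
width: 0.0557
along -0.2164 lat -0.0101 z 0.1571
```

View pics/w7.png

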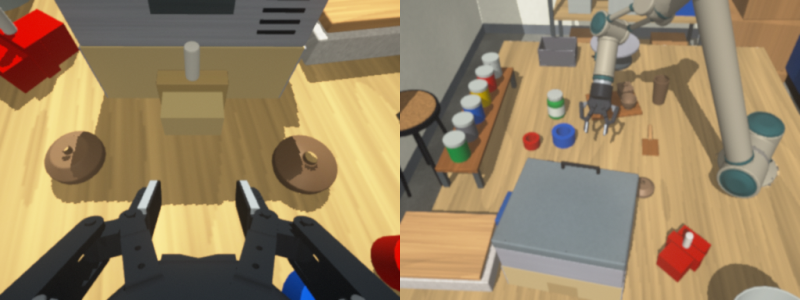

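The plug is seated with its collar flush, the dish and pumpkin are in place, and the robot is clear of everything. I'm handing in.

```bash
python3 -c "
from rig import robot
print(robot.hand_in())"
```

```text
the job is handed in; nothing more can be done
None
```

The job is done and handed in at about 15 s of the 64 s limit; no verdict was reported.

- **Roll:** I gripped the small blue roll, lifted it clear of the tube and laid it flat on the clear half of the ware board. A picture after release shows it there with the pot and house unmoved. In the last side picture the arm partly hides the board, so I did not see the roll again at the very end. The arm stayed well above it during the later moves.
- **Plug:** I pushed it along the bench with two fingertips on its tail. That squared it to the port and slid it in until it met a stiff stop at about 27 N.
- **Seating check:** The tail's back face measured 79.7 mm from the kiln face (80 nominal), and the plug's yaw agreed with the kiln's to about 0.1°. The collar's front edge read about 2 mm short of the face. It read short by the same amount against the tail in earlier pictures, so I took that as measuring bias.
- **Contacts:** The robot never came near the white tube; only the roll's hole passed over it. The force read 7 N upward while gripping the roll, possibly a fingertip resting lightly on the collar, and it was gone after the lift. The dish and pumpkin are still standing.

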